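Wind the hour timer for the slide show

ROBOT

A 6-joint arm with a two-finger parallel gripper is mounted at the origin on the work surface. World frame = base frame: x ahead of the robot, y to its left, z up, the work surface at z = 0. Lengths are in mm, angles in rad, forces in N, time in s.
With the tool pointing down it reaches from about 350 to 775 mm from the base axis. Payload 7.3 kg.
Tool frame: the origin (TCP) lies at the very end of the fingers, on their centre line; the grasp point (between the pads) lies bot.grasp_offset behind it (bot.grasp_offset is the distance from the TCP to the grasp point, in mm); z points along the fingers, y is the line along which they close (so a half turn about z gives the same grasp; the last joint's range is limited). The gripper opens to 92 mm and grips with 3 to 60 N. Pads are 19 mm wide; open, the fingers measure 130 mm over their backs; the gripper's body (75 mm by 190 mm) begins 47 mm behind the grasp point.
Start: joints at [1.19, 0.342, 1.524, -0, 1.275, -0.146], TCP at [122.124, 510.618, 226.741] pointing down, gripper open.
Joint ranges: [-2.53, 2.53], [-0.77, 2.02], [0.04, 2.7], [-1, 4.14], [0.28, 2.66], [-3.11, 3.11]. Speed limits (rad/s): [2.57, 2.57, 3.14, 3.14, 3.14, 3.14].

INTERFACE

Orientations are given as [roll, pitch, yaw] about the fixed x, y, z axes, in that order (R = Rz(yaw) Ry(pitch) Rx(roll)).
In Python, from plant import bot gives the robot as it stands. The module is installed in compiled form; this text tells all that it offers.
- The arm moves only by the shell command python3 -m handwheel 'ROWS'. ROWS is JSON, a list of rows, each an object of numbers: "claw": the finger opening in mm, from 0 to 91.8; "dx", "dy", "dz": the shift along the tool's x, y, z in mm; "rx", "ry", "rz": the turn, a rotation vector about the tool's x, y, z in rad. A call has 1 to 10 rows; each row shifts and turns the commanded pose from where the row before left it, along the tool's axes as they then stand; what a row does not reach is not made up. A row lasts 1/10 s, in which the tool goes at most 50 mm and 8.59 degrees, less where a joint would pass 70% of its speed; a pose out of reach is approached as far as the arm can. A call is refused whole if a number of a shift passes 50 or a number of a turn 0.15, either way. A call with a gripper value outside its range is refused whole. The fingers move at their own pace and stop on an object; the grip force is fixed at half the most. Time passes only in rows, so rows that do not move let the fingers close. It gives the time, the measured TCP pose, the force and the opening at its end, in the units of the state.
- bot.get_obs(): the state, without advancing time (a new reading comes with each control period).
- bot.capture(name): name is "scene" or "top"; returns a dict with "frame" (420x560x3 uint8, red, green, blue), "camera_matrix" (3x3 intrinsics, pixels), "view" (4x4, takes a point from world to camera coordinates). Camera axes: x right, y down, z forward; pixel columns grow to the right and rows downward; lengths in mm; the calibration is good to about 2 mm. A picture is of the moment at which its call begins. There is no depth.
- bot.close_job(): hands the job in, once; it reports no verdict.
The state is a dict: "time": time; "joint_positions": joint angles; "dq": joint speeds; "tau": joint torques, N m; "tool_pos": TCP position; "tcp_rot": TCP orientation; "contact_force": force on the tool from outside, world axes, zero at the start; "moment": the same for the moment, N m; "grip_width": finger opening in mm.
Only numpy, scipy, OpenCV 4.12 (cv2) and the standard library are available. Lean on these libraries where they do the work, as an engineer would, in place of code of your own. Each camera call takes 0.05 s, during which the arm holds its last target. There are 200 camera calls.

TASK

Set the timer for the slide show: wind its knob clockwise right up to the end stop - you will feel it, do not force it - and then turn it back until the white pointer stands at the orange marker. The timer stands loose on the table, so hold it down as you turn so that it neither twists round nor slides away, and leave the other things on the table alone.

Things in the scene. Friction and masses are not known exactly. Their poses are not given: they have to be found in the camera images.
- timer: Cream wedge-shaped mechanical timer, about 0.28 kg, standing loose on four plastic feet (friction about 0.6). 130 mm deep, 120 mm wide, 30 mm high in front, 105 mm behind; the face slopes up from front to back at 30 degrees. Origin: centre of its underside, on the table; x to its back, y to its left, z up. Turning the dial twists this light timer about unless it is held down.
- timer_front (a point): Middle of the timer's lower front edge, 65 mm in front of its origin and 8 mm above the table.
- face (a point): Middle of the sloping face, on the dial axis, 67.5 mm above the table. z: dial axis, out of the face; x: up the face. The dial: a round black skirt 60 mm across, its top 7 mm above the face, and on it a black bar grip 48 mm long and 13 mm wide, from 7 to 35 mm above the face. 10 to 15 N along the axis into the face holds the timer down; the skirt turns with the knob and may be pressed on.
- pointer (a point): Tip of the white pointer line on the dial: 30 mm from the dial axis, 7 mm above the face. Its axes turn with the dial: x along the bar grip from the axis out through the pointer, z out of the face. Clockwise, looking at the face, is winding. The dial is stiff (about 0.22 N m either way) and stays where it is left.
- mark (a point): Where the pointer's tip must stand: 30 mm from the dial axis, 7 mm above the face, at the angle of the small orange marker (8 mm wide, 13 mm long) on the flat ring round the dial. x: from the dial axis out through the marker. The marker stands elsewhere on the ring at each start; it cannot be moved.
- end_stop (a joint): How far the sprung end stop has yielded, rad of dial turn: 0 until the dial meets the stop at about 0.26 N m, then 1 rad per 1 N m more. Felt from 0.02 (0.28 N m), forced above 0.30 (0.56 N m). Where the stop lies is not marked and varies: 1.2 to 2.4 rad clockwise of the starting pointer, 0.6 to 1.5 rad past the marker. Let go, the stop springs back to 0.
- yellow_box: Closed yellow slide box, 59 x 61 x 56 mm, a bystander near the timer. Origin: centre of its underside.
- grey_box: Closed grey slide box with a clear lid, 59 x 61 x 56 mm, a bystander. Origin: centre of its underside.
- magazine: Black slide magazine full of white slides, 62 x 190 x 54 mm, long along its y, a bystander behind the timer. Origin: centre of its underside.
- remote: Black remote control lying flat, 150 x 42 x 18 mm, long along its x, a bystander beside the timer. Origin: centre of its underside.
- mug: Blue mug, 82 mm across and 92 mm high, handle at its +y, a bystander. Origin: centre of its underside.
- loupe: Black round magnifier, 52 mm across and 40 mm high, a bystander. Origin: centre of its underside.
Mind the look-alikes: they are no part of the job. Of the things that look like the timer, the middle-sized one is meant.

How it is judged:
By the outcome, as a careful person would: the job done as asked, in the order asked, and still so for the second after the job is handed in, with the robot touching nothing.
It also fails if it takes over 72 s, if anything falls off the work surface, if the arm or the gripper's body presses on something with over 40 N, if the wrist force passes 120 N, or if a joint passes its speed limit or range.

## Working session

There is one attempt and no reset: what is moved stays moved. The work goes in short steps, Python scripts to look and compute and a shell command to move; the robot and the scene stay as the last step left them, time stands still between calls to the robot, and variables do not carry over. Pictures are saved under pics/ and viewed, on a budget of 10 in all, crops included, one or two more only if the job needs it, and the job is handed in when it is done.

```bash
mkdir -p pics
python3 - <<'E'
from plant import bot
import cv2
for n in ("scene","top"):
    c=bot.capture(n); cv2.imwrite(f"pics/{n}0.png",c["frame"][:,:,::-1]); print(n,c["camera_matrix"].tolist(),c["view"].round(4).tolist())
print(bot.get_obs(),bot.grasp_offset)
E
```

```text
scene [[488.8174363491977, 0.0, 276.94713749850956], [0.0, 488.8174363491977, 202.68996425232552], [0.0, 0.0, 1.0]] [[0.7003, 0.7139, 0.0014, -421.3069], [0.4513, -0.4413, -0.7756, -164.6538], [-0.5531, 0.5438, -0.6312, 1309.161], [0.0, 0.0, 0.0, 1.0]]
top [[400.5152927812877, 0.0, 281.94381496655694], [0.0, 400.5152927812877, 202.04163603402918], [0.0, 0.0, 1.0]] [[-0.0235, -0.9997, 0.0058, 52.0032], [-0.984, 0.0221, -0.1768, 556.1226], [0.1767, -0.0099, -0.9842, 971.0434], [0.0, 0.0, 0.0, 1.0]]
{'time': 0.1, 'joint_positions': array([ 1.18994696e+00,  3.42650337e-01,  1.52491871e+00,  1.04153702e-07,
        1.27541816e+00, -1.46023042e-01]), 'dq': array([ 0.00020753, -0.00123904, -0.0018061 ,  0.00103538,  0.00190626,
        0.00090451]), 'tau': array([ 2.05555436e-03, -4.31999123e+01, -2.44698268e+01,  7.20505044e-02,
        5.24797000e-02, -4.07951450e-05]), 'tool_pos': array([122.00576808, 510.24843965, 226.11684507]), 'tcp_rot': array([-3.14021295e+00, -2.03012998e-04,  2.90676616e+00]), 'contact_force': array([ 0.1236804 ,  0.06879201, -0.3692145 ]), 'moment': array([ 0.04485361, -0.00923027,  0.0299496 ]), 'grip_width': 92.13921975693837} 18.8
```

View pics/scene0.png

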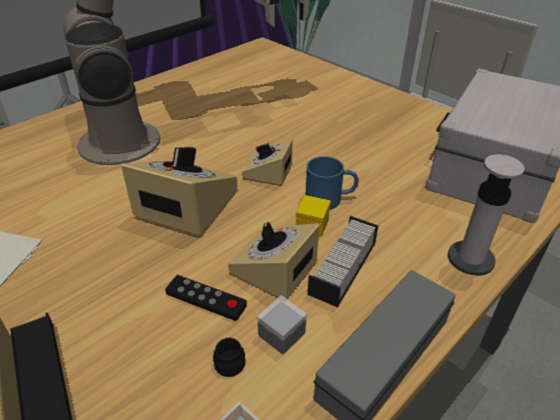

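View pics/top0.png

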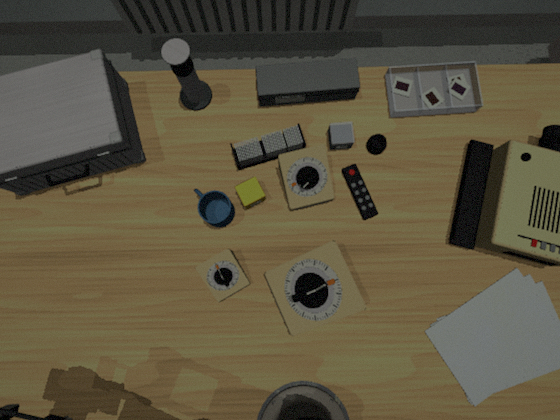

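Scene: three timers, top view big (315,288), small (222,274), middle-sized (305,178). I choose the middle one, at scene (275,250). Next is a close crop of it.

Run:
```python
import cv2,numpy as np
t=cv2.imread("pics/top0.png")[140:220,265:345]; s=cv2.imread("pics/scene0.png")[210:300,225:325]
a=cv2.resize(t,(400,400),interpolation=cv2.INTER_CUBIC); b=cv2.resize(s,(400,360),interpolation=cv2.INTER_CUBIC)
b=cv2.copyMakeBorder(b,0,40,0,0,cv2.BORDER_CONSTANT)
cv2.imwrite("pics/crop1.png",cv2.convertScaleAbs(np.hstack([a,b]),alpha=1.3))
```

```text
(no output)
```

View pics/crop1.png

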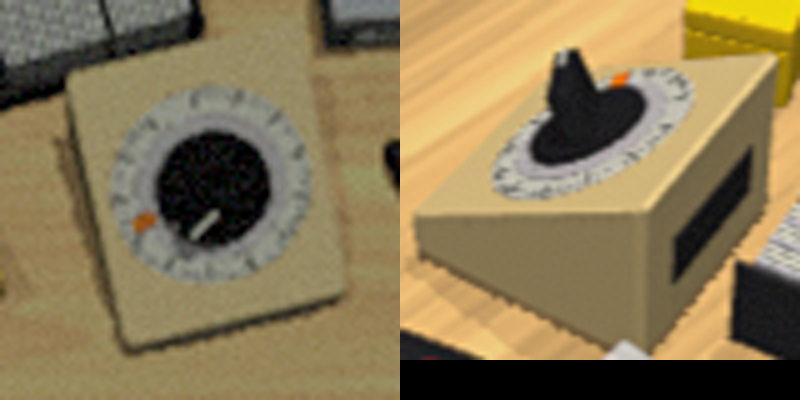

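The choice is confirmed: timer in the middle, front edge toward the robot, white pointer at about 7 o'clock (crop 205,225) and orange marker at about 8 o'clock (145,220). Measuring now.

```bash
cat > h.py <<'E'
import numpy as np, cv2
K={'scene':np.array([[488.8174,0,276.9471],[0,488.8174,202.69],[0,0,1]]),'top':np.array([[400.5153,0,281.9438],[0,400.5153,202.0416],[0,0,1]])}
V={'scene':np.array([[0.7003,0.7139,0.0014,-421.3069],[0.4513,-0.4413,-0.7756,-164.6538],[-0.5531,0.5438,-0.6312,1309.161]]),
'top':np.array([[-0.0235,-0.9997,0.0058,52.0032],[-0.984,0.0221,-0.1768,556.1226],[0.1767,-0.0099,-0.9842,971.0434]])}
def ray(c,p):
    R,t=V[c][:,:3],V[c][:,3]; d=R.T@np.linalg.inv(K[c])@[p[0],p[1],1]; return -R.T@t,d/np.linalg.norm(d)
def plane(c,p,P,n):
    o,d=ray(c,p); return o+d*((np.array(P)-o)@n)/(d@n)
def tri(p,q):
    o1,d1=ray('top',p);o2,d2=ray('scene',q)
    s,t=np.linalg.lstsq(np.c_[d1,-d2],o2-o1,rcond=None)[0]; a,b=o1+s*d1,o2+t*d2
    return (a+b)/2,np.linalg.norm(a-b)
def blob(m):
    n,l,s,c=cv2.connectedComponentsWithStats(m.astype(np.uint8)); i=1+s[1:,4].argmax(); return c[i],l==i
def axes(yaw):  # face frame columns: x up face, y left, z out
    c,s=np.cos(yaw),np.sin(yaw);a=np.pi/6
    return np.c_[[c*np.cos(a),s*np.cos(a),np.sin(a)],[-s,c,0],[-c*np.sin(a),-s*np.sin(a),np.cos(a)]]
E
python3 - <<'E'
from h import *
R={}
for n,(r0,r1,c0,c1) in {'top':(152,202,282,330),'scene':(222,265,244,302)}.items():
    im=cv2.imread(f"pics/{n}0.png"); h=cv2.cvtColor(im,cv2.COLOR_BGR2HSV)
    M=np.zeros(h.shape[:2],bool);M[r0:r1,c0:c1]=1
    orange=M&(h[...,0]<14)&(h[...,1]>150)&(h[...,2]>120)
    w=M&(h[...,1]<60)&(h[...,2]>90); o,_=blob(orange); _,wm=blob(w)
    wm=cv2.morphologyEx(wm.astype(np.uint8),cv2.MORPH_CLOSE,np.ones((3,3)))
    cn=max(cv2.findContours(wm,0,1)[0],key=cv2.contourArea); e=cv2.fitEllipse(cv2.convexHull(cn)); R[n]=(o,e[0]); print(n,o,orange.sum(),e)
print('face',tri(R['top'][1],R['scene'][1]));print('mark',tri(R['top'][0],R['scene'][0]))
f=lambda u,v,z:plane('top',(265+u/5,140+v/5),[0,0,z],np.array([0,0,1.]))
A,B,C,D=f(130,350,30),f(343,297,30),f(70,75,105),f(305,15,105)
for a,b in((A,B),(C,D),(A,C),(B,D)): print(a,b,np.linalg.norm((a-b)[:2]),np.arctan2((b-a)[1],(b-a)[0]))
E
```

```text
Traceback (most recent call last):
  File "h.py", line 14, in blob
    n,l,s,c=cv2.connectedComponentsWithStats(m.astype(np.uint8)); i=1+s[1:,4].argmax(); return c[i],l==i
                                                                      ~~~~~~~~~~~~~~^^
ValueError: attempt to get argmax of an empty sequence
```

```bash
cat > m.py <<'E'
from h import *
R={}
for n,(r0,r1,c0,c1) in {'top':(152,202,282,330),'scene':(222,265,244,302)}.items():
    im=cv2.imread(f"pics/{n}0.png"); h=cv2.cvtColor(im,cv2.COLOR_BGR2HSV)
    M=np.zeros(h.shape[:2],bool);M[r0:r1,c0:c1]=1
    orange=M&(h[...,0]<16)&(h[...,1]>130)&(h[...,2]>90)
    w=M&(h[...,1]<60)&(h[...,2]>80)
    if not orange.any() or not w.any(): print(n,'none',h[184,294],h[157,307],h[230,280]); continue
    o,_=blob(orange); _,wm=blob(w)
    wm=cv2.morphologyEx(wm.astype(np.uint8),cv2.MORPH_CLOSE,np.ones((3,3)))
    cn=max(cv2.findContours(wm,0,1)[0],key=cv2.contourArea); e=cv2.fitEllipse(cv2.convexHull(cn)); R[n]=(o,e[0]); print(n,o,orange.sum(),e)
f=lambda u,v,z:plane('top',(265+u/5,140+v/5),[0,0,z],np.array([0,0,1.]))
A,B,C,D=f(130,350,30),f(343,297,30),f(70,75,105),f(305,15,105)
for a,b in((A,B),(C,D),(A,C),(B,D)): print(a.round(1),b.round(1),np.linalg.norm((a-b)[:2]),np.arctan2((b-a)[1],(b-a)[0]))
print('face',tri(R['top'][1],R['scene'][1]));print('mark',tri(R['top'][0],R['scene'][0]))
E
python3 m.py
```

```text
top [293.44444444 183.88888889] 9 ((306.710205078125, 176.50399780273438), (38.870662689208984, 41.23474884033203), 53.43801498413086)
scene [279.38461538 229.46153846] 13 ((272.67816162109375, 243.0474090576172), (22.62054443359375, 55.41194152832031), 62.20769500732422)
[539.2  16.1  30. ] [564.6 -95.5  30. ] 114.46162343576005 -1.3469234020768102
[664.8  44.2 105. ] [693.1 -72.7 105. ] 120.2965926846879 -1.3335139489003751
[539.2  16.1  30. ] [664.8  44.2 105. ] 128.73982941294835 0.22059682271908462
[564.6 -95.5  30. ] [693.1 -72.7 105. ] 130.50175472496994 0.17599383670689694
face (array([618.04848135, -25.86644001,  65.18555859]), np.float64(2.2049594521596907))
mark (array([599.92322063,   8.81841075,  65.4635622 ]), np.float64(1.011947469894879))
```

```bash
cat >> m.py <<'E'
yaw=0.22; F=axes(yaw); n=F[:,2]
P0=plane('top',(306.71,176.5),[617,-26.5,67.5],n)
print('face2',P0)
for nm,(u,v),h in (('mark',(293.44,183.89),0.5),('mark',(293.44,183.89),3),('tip7',(265+193/5,140+240/5),7),('tip35',(265+193/5,140+240/5),35),('in35',(265+217/5,140+212/5),35),('in7',(265+217/5,140+212/5),7)):
    q=F.T@(plane('top',(u,v),P0+h*n,n)-P0); print(nm,h,q.round(1),np.hypot(*q[:2]),np.arctan2(q[1],q[0]))
q=F.T@(plane('scene',(279.38,229.46),P0,n)-P0); print('mark scene',q.round(1),np.hypot(*q[:2]),np.arctan2(q[1],q[0]))
im=cv2.imread("pics/top0.png")
print(im[178:194,298:314].max(2))
from plant import bot
o=bot.get_obs(); print(o['joint_positions'],o['tcp_rot'])
E
python3 m.py
```

```text
top [293.44444444 183.88888889] 9 ((306.710205078125, 176.50399780273438), (38.870662689208984, 41.23474884033203), 53.43801498413086)
scene [279.38461538 229.46153846] 13 ((272.67816162109375, 243.0474090576172), (22.62054443359375, 55.41194152832031), 62.20769500732422)
[539.2  16.1  30. ] [564.6 -95.5  30. ] 114.46162343576005 -1.3469234020768102
[664.8  44.2 105. ] [693.1 -72.7 105. ] 120.2965926846879 -1.3335139489003751
[539.2  16.1  30. ] [664.8  44.2 105. ] 128.73982941294835 0.22059682271908462
[564.6 -95.5  30. ] [693.1 -72.7 105. ] 130.50175472496994 0.17599383670689694
face (array([618.04848135, -25.86644001,  65.18555859]), np.float64(2.2049594521596907))
mark (array([599.92322063,   8.81841075,  65.4635622 ]), np.float64(1.011947469894879))
face2 [618.01099227 -24.78367002  68.28587696]
mark 0.5 [-10.7  36.9   0.5] 38.381071803373985 1.8519940245890427
mark 3 [-9.8 37.1  3. ] 38.38412244835831 1.8299532991875131
tip7 7 [-25.5  14.3   7. ] 29.2783649650809 2.629681714882956
tip35 35 [-15.9  17.6  35. ] 23.708146865444032 2.3062039125707314
in35 35 [-4.7  3.3 35. ] 5.7464
[... 682 characters left out ...]
5  21  19   4]
 [ 93  70  38  10  17  74 101  67   9   8   0  12   4   8   0   8]
 [104  85  51  32  27  76  69   4  17   7  14   6  18  16  22  63]
 [104  84  64  56  53  40  32  17  26  17  20  13  34  69  77  92]
 [101  95  79  65  70  63  59  50  42  46  62  67  77 102 104  94]
 [108  97  80  64  70  67  79  84  77  74  91 100 102  98  88  94]
 [105  90  87  75  64  82  98 108 103 100 102 105 108 103  96 106]
 [ 85  81 111 106  96 104 115 112 100 105 111 106 110 112 113 111]
 [ 75  94 114 106 111 115 113 116  93  99 114 113 110 114 117 107]]
[ 1.18994696e+00  3.42650337e-01  1.52491871e+00  1.04153702e-07
  1.27541816e+00 -1.46023042e-01] [-3.14021295e+00 -2.03012998e-04  2.90676616e+00]
```

Run:
```python
from h import *
from scipy.spatial.transform import Rotation as Ro
print('big',tri((343,243),(208,190)),tri((266,272),(237,182)),tri((367,300),(126,167)))
yaw=.22;F=axes(yaw);P=np.array([617.8,-25.5,67.3])
th=2.3;y=F@[np.cos(th-np.pi/2),np.sin(th-np.pi/2),0];z=-F[:,2];T=np.c_[np.cross(y,z),y,z]
from plant import bot
o=bot.get_obs();R0=Ro.from_euler('xyz',o['tcp_rot']).as_matrix()
H=P+110*F[:,2]
print('hover',H,Ro.from_matrix(T).as_euler('xyz'))
print('rotvec tool',Ro.from_matrix(R0.T@T).as_rotvec(),'shift in tool0',R0.T@(H-o['tool_pos']))
```

```text
big (array([458.63494935, -78.61505954, 130.3590014 ]), np.float64(49.17790557102532)) (array([383.15666232,  84.13098328,  24.26751956]), np.float64(1.493927047810945)) (array([ 316.64572543, -141.42624789,  143.5326557 ]), np.float64(3.5495597569096806))
hover [564.12564029 -37.50262927 162.56279442] [2.73504477 0.33962975 2.44934389]
rotvec tool [-0.31945363 -0.41991317  0.37811977] shift in tool0 [-557.44622952 -429.76004366   64.03388421]
```

Run:
```python
from h import *
t=cv2.imread("pics/top0.png")[230:345,255:375]; s=cv2.imread("pics/scene0.png")[140:240,115:245]
a=cv2.resize(t,(400,383),interpolation=cv2.INTER_CUBIC); b=cv2.resize(s,(400,308),interpolation=cv2.INTER_CUBIC)
b=cv2.copyMakeBorder(b,0,75,0,0,cv2.BORDER_CONSTANT)
cv2.imwrite("pics/crop2.png",cv2.convertScaleAbs(np.hstack([a,b]),alpha=1.3))
```

```text
(no output)
```

View pics/crop2.png

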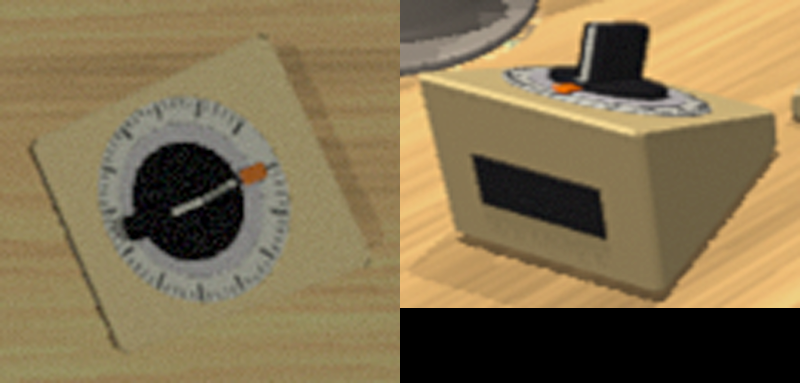

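The big timer's near top corner is at top crop (265,38) and scene crop (645,135). Next: clearance of the gripper body at contact, through the whole turn.

Run:
```python
from h import *
C,e=tri((255+265/3.333,230+38/3.333),(115+245/3.077,140+135/3.077)); D,e2=tri((255+370/3.333,230+262/3.333),(115+22/3.077,140+82/3.077)); E_,e3=tri((255+35/3.333,230+147/3.333),(115+375/3.077,140+115/3.077))
print(C,e,D,e2,E_,e3)
F=axes(.22);P=np.array([617.8,-25.5,67.3]);z=-F[:,2]
tcp=P+7*F[:,2]
# sample edges of big timer vs. body box, at each th
S=np.vstack([C+(D-C)*k for k in np.linspace(0,1,30)]+[C+(E_-C)*k for k in np.linspace(0,1,30)])
Q=[]
for p in S:
  for h in np.linspace(0,1,15): Q.append([p[0],p[1],p[2]*h])
Q=np.array(Q)
for th in np.arange(2.4,0.2,-.15):
    y=F@[np.cos(th-np.pi/2),np.sin(th-np.pi/2),0];T=np.c_[np.cross(y,z),y,z]
    l=(Q-tcp)@T
    g=lambda hx,hy:np.linalg.norm(np.maximum(np.c_[abs(l[:,0])-hx,abs(l[:,1])-hy,l[:,2]+66,-230-l[:,2]],0),axis=1).min()
    print(th.round(2),'y long',g(37.5,95).round(),'x long',g(95,37.5).round())
```

```text
[449.06924878 -75.2002799  137.95477033] 6.361046969278079 [ 297.26620659 -140.30738567  134.14230408] 2.9855101413255563 [378.80501551  86.270869    33.94206688] 4.336387013602218
2.4 y long 41.0 x long 40.0
2.25 y long 27.0 x long 52.0
2.1 y long 16.0 x long 65.0
1.95 y long 18.0 x long 75.0
1.8 y long 21.0 x long 79.0
1.65 y long 22.0 x long 80.0
1.5 y long 21.0 x long 78.0
1.35 y long 16.0 x long 74.0
1.2 y long 18.0 x long 67.0
1.05 y long 25.0 x long 58.0
0.9 y long 35.0 x long 47.0
0.75 y long 46.0 x long 33.0
0.6 y long 58.0 x long 20.0
0.45 y long 72.0 x long 15.0
0.3 y long 77.0 x long 20.0
```

```bash
python3 -m handwheel '[{"dx":-28,"dy":-21,"dz":-3},{"dx":-28,"dy":-21,"dz":-3},{"dx":-28,"dy":-21,"dz":-3},{"dx":-28,"dy":-21,"dz":-3},{"dx":-28,"dy":-21,"dz":-3},{"dx":-28,"dy":-21,"dz":-3},{"dx":-28,"dy":-21,"dz":-3},{"dx":-28,"dy":-21,"dz":-3},{"dx":-28,"dy":-21,"dz":-3},{"dx":-28,"dy":-21,"dz":-3}]'
python3 -m handwheel '[{"dx":-28,"dy":-21},{"dx":-28,"dy":-21},{"dx":-28,"dy":-21},{"dx":-28,"dy":-21},{"dx":-28,"dy":-21},{"dx":-28,"dy":-21},{"dx":-28,"dy":-21},{"dx":-28,"dy":-21},{"dx":-28,"dy":-21},{"dx":0}]'
cat > g.py <<'E'
# goal: python3 g.py th height -> remaining move in tool axes
import sys
from h import *
from scipy.spatial.transform import Rotation as Ro
from plant import bot
from calib import P,yaw
F=axes(yaw)
o=bot.get_obs();R0=Ro.from_euler('xyz',o['tcp_rot']).as_matrix()
yy=R0.T@F;
def goal(th,h):
    y=F@[np.cos(th-np.pi/2),np.sin(th-np.pi/2),0];z=-F[:,2];T=np.c_[np.cross(y,z),y,z]; H=P+h*F[:,2]
    print('rotvec',Ro.from_matrix(R0.T@T).as_rotvec().round(3),'shift now-axes',(R0.T@(H-o['tool_pos'])).round(1),'shift goal-axes',(T.T@(H-o['tool_pos'])).round(1))
yl=F.T@R0[:,1]; ff=F.T@o['contact_force'];mm=F.T@o['moment']
print('t',o['time'],'th',(np.arctan2(yl[1],yl[0])+np.pi/2).round(3),'pos in face',(F.T@(o['tool_pos']-P)).round(1),'axis tilt',(F.T@R0[:,2]).round(3),'F face',ff.round(1),'M face',mm.round(3),'w',round(o['grip_width'],1),'q',o['joint_positions'].round(2))
if len(sys.argv)>2: goal(float(sys.argv[1]),float(sys.argv[2]))
E
echo 'import numpy as np
P=np.array([617.8,-25.5,67.3]);yaw=.22' > calib.py; python3 g.py 2.3 110
```

```text
t 0.1 th 2.742 pos in face [-238.4  631.   321. ] axis tilt [-0.501 -0.001 -0.866] F face [-0.1  0.  -0.4] M face [ 0.051 -0.019  0.005] w 92.1 q [ 1.19  0.34  1.52  0.    1.28 -0.15]
rotvec [-0.319 -0.42   0.378] shift now-axes [-557.4 -429.8   64. ] shift goal-axes [-629.4 -242.7  211. ]invalid input at $[0]: expected keys claw, dx, dy, dz, rx, ry, rz
invalid input at $[0]: expected keys claw, dx, dy, dz, rx, ry, rz
```

```bash
python3 -m handwheel '[{"claw":90,"dx":-28,"dy":-21,"dz":-3,"rx":0,"ry":0,"rz":0},{"claw":90,"dx":-28,"dy":-21,"dz":-3,"rx":0,"ry":0,"rz":0},{"claw":90,"dx":-28,"dy":-21,"dz":-3,"rx":0,"ry":0,"rz":0},{"claw":90,"dx":-28,"dy":-21,"dz":-3,"rx":0,"ry":0,"rz":0},{"claw":90,"dx":-28,"dy":-21,"dz":-3,"rx":0,"ry":0,"rz":0},{"claw":90,"dx":-28,"dy":-21,"dz":-3,"rx":0,"ry":0,"rz":0},{"claw":90,"dx":-28,"dy":-21,"dz":-3,"rx":0,"ry":0,"rz":0},{"claw":90,"dx":-28,"dy":-21,"dz":-3,"rx":0,"ry":0,"rz":0},{"claw":90,"dx":-28,"dy":-21,"dz":-3,"rx":0,"ry":0,"rz":0},{"claw":90,"dx":-28,"dy":-21,"dz":-3,"rx":0,"ry":0,"rz":0}]'
python3 -m handwheel '[{"claw":90,"dx":-28,"dy":-21,"dz":0,"rx":0,"ry":0,"rz":0},{"claw":90,"dx":-28,"dy":-21,"dz":0,"rx":0,"ry":0,"rz":0},{"claw":90,"dx":-28,"dy":-21,"dz":0,"rx":0,"ry":0,"rz":0},{"claw":90,"dx":-28,"dy":-21,"dz":0,"rx":0,"ry":0,"rz":0},{"claw":90,"dx":-28,"dy":-21,"dz":0,"rx":0,"ry":0,"rz":0},{"claw":90,"dx":-28,"dy":-21,"dz":0,"rx":0,"ry":0,"rz":0},{"claw":90,"dx":-28,"dy":-21,"dz":0,"rx":0,"ry":0,"rz":0},{"claw":90,"dx":-28,"dy":-21,"dz":0,"rx":0,"ry":0,"rz":0},{"claw":90,"dx":-28,"dy":-21,"dz":0,"rx":0,"ry":0,"rz":0},{"claw":90,"dx":0,"dy":0,"dz":0,"rx":0,"ry":0,"rz":0}]'
python3 g.py 2.3 110
```

```text
time: 1.1
tool_pos: [346.1, 239.9, 256.7]
tcp_rot: [-3.141, -0.0, 2.907]
contact_force: [0.2, 1.3, 0.5]
grip_width: 90.0
time: 2.1
tool_pos: [548.4, -4.4, 255.6]
tcp_rot: [-3.141, -0.0, 2.903]
contact_force: [-0.6, 0.3, -0.5]
grip_width: 90.1
t 2.1 th 2.738 pos in face [ 39.5  35.7 194.6] axis tilt [-0.501 -0.001 -0.866] F face [-0.7  0.4 -0.2] M face [ 0.008 -0.005 -0.053] w 90.1 q [-0.15  0.37  1.41 -0.    1.37 -1.48]
rotvec [-0.32  -0.419  0.375] shift now-axes [-23.1 -28.4  93. ] shift goal-axes [ -0.3 -53.3  84.6]
```

```bash
python3 -m handwheel '[{"claw":70,"dx":0,"dy":0,"dz":0,"rx":-0.053,"ry":-0.07,"rz":0.0625},{"claw":50,"dx":0,"dy":0,"dz":0,"rx":-0.053,"ry":-0.07,"rz":0.0625},{"claw":50,"dx":0,"dy":0,"dz":0,"rx":-0.053,"ry":-0.07,"rz":0.0625},{"claw":50,"dx":0,"dy":0,"dz":0,"rx":-0.053,"ry":-0.07,"rz":0.0625},{"claw":50,"dx":0,"dy":0,"dz":0,"rx":-0.053,"ry":-0.07,"rz":0.0625},{"claw":50,"dx":0,"dy":0,"dz":0,"rx":-0.053,"ry":-0.07,"rz":0.0625},{"claw":50,"dx":0,"dy":-18,"dz":28,"rx":0,"ry":0,"rz":0},{"claw":50,"dx":0,"dy":-18,"dz":28,"rx":0,"ry":0,"rz":0},{"claw":50,"dx":0,"dy":-18,"dz":28,"rx":0,"ry":0,"rz":0},{"claw":50,"dx":0,"dy":0,"dz":0,"rx":0,"ry":0,"rz":0}]'
python3 g.py 2.3 60
python3 - <<'E'
from plant import bot
import cv2,numpy as np
a=bot.capture("scene")["frame"][130:330,150:390,::-1];b=bot.capture("top")["frame"][100:300,180:380,::-1]
cv2.imwrite("pics/h1.png",np.hstack([cv2.resize(a,(436,364)),cv2.resize(b,(364,364))]))
E
```

```text
time: 3.1
tool_pos: [559.3, -34.4, 159.8]
tcp_rot: [2.738, 0.333, 2.452]
contact_force: [0.7, -0.3, -0.2]
grip_width: 49.9
t 3.1 th 2.3 pos in face [ -4.8   4.1 109.6] axis tilt [-0.007  0.004 -1.   ] F face [ 0.4 -0.4 -0.5] M face [-0.055  0.295  0.048] w 49.9 q [-0.36  0.28  1.97  0.58  0.53 -1.76]
rotvec [-0.002 -0.008 -0.   ] shift now-axes [-6.7  1.  49.5] shift goal-axes [-6.3  0.9 49.6]
```

View pics/h1.png

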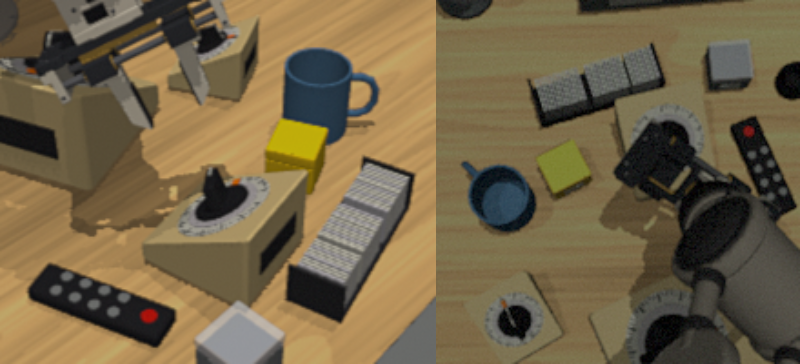

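The arm hovers above the dial in line with its axis and clear of everything. I'll refine the bar's line from the first pictures before going down.

Run:
```python
from h import *
from calib import P,yaw
F=axes(yaw);n=F[:,2]
im=cv2.imread("pics/top0.png").max(2).astype(float); 
sub=im[181:189,302:310]; w=np.clip(sub-35,0,None); 
# drop skirt-edge/ring pixels: keep component of line
l=cv2.connectedComponents((w>0).astype(np.uint8))[1]; w*= (l==l[2,7])|(l==l[3,5])
v,u=np.nonzero(w); ww=w[v,u]; print(sub.astype(int))
q=np.array([F.T@(plane('top',(302+a,181+b),P+35*n,n)-P) for a,b in zip(u,v)])
c=(q*ww[:,None]).sum(0)/ww.sum(); d=q-c; C=(d*ww[:,None]).T@d; e=np.linalg.eigh(C[:2,:2])[1][:,-1]; e*=np.sign(e@c[:2])
nn=np.array([-e[1],e[0]]);print('dir',np.arctan2(e[1],e[0]),'centroid',c,'perp off',nn@c[:2],'along ends',(q[:,:2]@e).min(),(q[:,:2]@e).max())
# scene: white strip on the bar end
s=cv2.imread("pics/scene0.png")[218:240,258:278].max(2); print(s)
```

```text
[[ 16  15  13  14   4  11  14   9]
 [  3   0  11   9  30  78  70   5]
 [ 13  18   0  24  76  99  67  11]
 [  2  11  31  85  97  69  23  20]
 [ 13  34  84  98  65   3   3   1]
 [ 17  74 101  67   9   8   0  12]
 [ 27  76  69   4  17   7  14   6]
 [ 53  40  32  17  26  17  20  13]]
dir 2.1612636410286634 centroid [-7.80370644 12.31595624 35.        ] perp off -0.37451218785073404 along ends 5.439694384556699 26.291668414354895
[[181 180 180 181 182 183 184 184 184 184 183 183 183 184 183 183 183 184
  183 181]
 [180 181 183 183 184 184 183 183 184 184 185 184 183 183 184 184 184 183
  180 180]
 [182 184 183 184 183 183 185 184 185 186 185 186 185 184 183 183 181 180
  181 182]
 [184 183 184 184 184 185 186 183 176 181 171 173 186 185 183 180 180 181
  183 183]
 [184 183 183 184 186 185 180 168 137 104  87 108 163 185 181 181 182 183
  183 184]
 [184 184 183 185 186 154 114 125 105  42  19  56 147 184 185 184 183 184
  185 184]
 [183 182 183 186 186 134  91 118  92  32  18  28 104 166 188 186 184 184
  184 183]
 [183 183 184 186 171 112  90 114  81  30  23  19  60 152 190 187 185 184
  
[... 499 characters left out ...]
 126 136
  118 111]
 [168 161 162 125  53  22  27  27  29  26  21  19  17  19  14  25  69  75
   60  45]
 [160 160 161 119  40  22  25  27  27  21  19  23  22  16  21  21  22  26
   23  20]
 [158 158 148  99  30  21  23  24  25  25  21  24  19  18  16  20  19  23
   22  25]
 [158 161 159 115  37  16  21  23  20  22  25  18  21  20  20  18  19  24
   26  24]
 [159 162 162 127  60  20  20  20  22  21  24  20  19  20  21  20  20  24
   24  24]
 [159 159 147 116  69  25  16  23  21  21  23  22  21  17  19  24  24  27
   28  26]
 [159 144 141 146 109  44  20  19  20  20  23  23  21  21  18  19  23  25
   23  27]
 [152 135 138 127  73  29  16  21  21  23  21  22  21  20  19  21  25  22
   25  23]]
```

```bash
python3 -m handwheel '[{"claw":50,"dx":-3,"dy":0.5,"dz":12,"rx":0,"ry":-0.008,"rz":0.06},{"claw":45,"dx":-3,"dy":0.5,"dz":12,"rx":0,"ry":0,"rz":0.07},{"claw":40,"dx":0,"dy":0,"dz":15,"rx":0,"ry":0,"rz":0},{"claw":40,"dx":0,"dy":0,"dz":15,"rx":0,"ry":0,"rz":0},{"claw":40,"dx":0,"dy":0,"dz":0,"rx":0,"ry":0,"rz":0}]'
python3 g.py 2.17 15
```

```text
time: 3.7
tool_pos: [593.5, -31.0, 120.2]
tcp_rot: [2.694, 0.294, 2.325]
contact_force: [-0.9, -0.1, -0.4]
grip_width: 40.1
t 3.7 th 2.174 pos in face [ 4.8 -0.  58.3] axis tilt [ 0.006 -0.004 -1.   ] F face [-0.9  0.1  0.1] M face [-0.03   0.321 -0.016] w 40.1 q [-0.32  0.39  1.94  0.67  0.42 -1.71]
rotvec [0.002 0.007 0.004] shift now-axes [ 3.1 -4.1 43.2] shift goal-axes [ 2.7 -4.  43.3]
```

```bash
python3 -m handwheel '[{"claw":40,"dx":1.5,"dy":-2,"dz":10,"rx":0,"ry":0.005,"rz":0},{"claw":40,"dx":1.5,"dy":-2,"dz":10,"rx":0,"ry":0,"rz":0},{"claw":40,"dx":0,"dy":0,"dz":0,"rx":0,"ry":0,"rz":0}]'
python3 g.py 2.17 15
```

```text
time: 4.0
tool_pos: [598.4, -30.2, 99.6]
tcp_rot: [2.696, 0.289, 2.327]
contact_force: [-0.8, 0.2, -0.5]
grip_width: 39.7
t 4.0 th 2.173 pos in face [-1.1 -0.4 37.9] axis tilt [ 0.002 -0.001 -1.   ] F face [-0.9  0.4 -0. ] M face [-0.099  0.355  0.054] w 39.7 q [-0.32  0.43  1.95  0.74  0.39 -1.78]
rotvec [0.001 0.002 0.003] shift now-axes [-0.3  1.1 22.9] shift goal-axes [-0.3  1.2 22.9]
```

```bash
python3 -m handwheel '[{"claw":40,"dx":0,"dy":0.5,"dz":8,"rx":0,"ry":0,"rz":0},{"claw":35,"dx":0,"dy":0.5,"dz":8,"rx":0,"ry":0,"rz":0},{"claw":30,"dx":0,"dy":0,"dz":7,"rx":0,"ry":0,"rz":0},{"claw":30,"dx":0,"dy":0,"dz":0,"rx":0,"ry":0,"rz":0}]'
python3 g.py 2.17 7
python3 - <<'E'
from plant import bot
import cv2,numpy as np
a=bot.capture("scene")["frame"][190:300,205:335,::-1]
cv2.imwrite("pics/h2.png",cv2.resize(a,(650,550),interpolation=cv2.INTER_CUBIC))
E
```

```text
time: 4.4
tool_pos: [610.4, -27.2, 79.3]
tcp_rot: [2.696, 0.288, 2.327]
contact_force: [-0.0, -0.6, -0.5]
grip_width: 30.6
t 4.4 th 2.173 pos in face [-0.6 -0.  14.2] axis tilt [ 0.001 -0.001 -1.   ] F face [-0.4 -0.5 -0.4] M face [-0.042  0.334  0.044] w 30.6 q [-0.3   0.49  1.93  0.79  0.36 -1.83]
rotvec [0.001 0.001 0.003] shift now-axes [-0.3  0.5  7.2] shift goal-axes [-0.3  0.5  7.2]
```

View pics/h2.png

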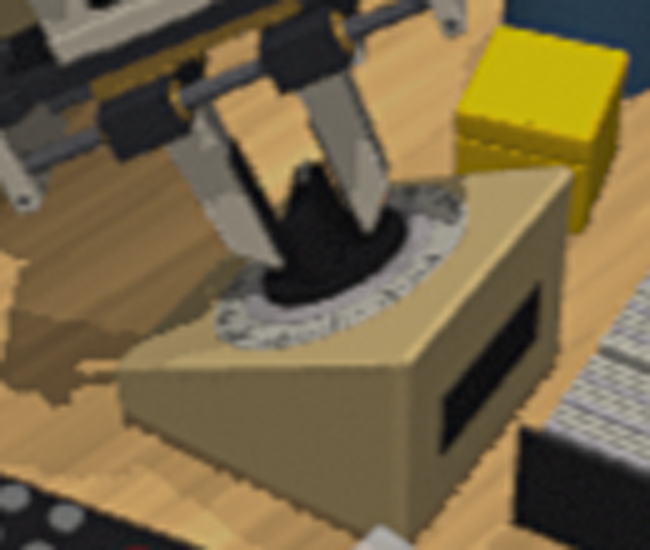

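The fingers (tips at about (280,262) and (375,225)) straddle the bar above the skirt, centred. I'll narrow the claw gently and feel for one-sided contact.

```bash
python3 -m handwheel '[{"claw":22,"dx":0,"dy":0,"dz":2,"rx":0,"ry":0,"rz":0},{"claw":18,"dx":0,"dy":0,"dz":2,"rx":0,"ry":0,"rz":0},{"claw":18,"dx":0,"dy":0,"dz":0,"rx":0,"ry":0,"rz":0},{"claw":18,"dx":0,"dy":0,"dz":0,"rx":0,"ry":0,"rz":0}]'
python3 g.py 2.17 7
python3 -m handwheel '[{"claw":18,"dx":0,"dy":0,"dz":1.5,"rx":0,"ry":0,"rz":0},{"claw":18,"dx":0,"dy":0,"dz":0,"rx":0,"ry":0,"rz":0}]'
python3 g.py 2.17 7
```

```text
time: 4.85
tool_pos: [612.4, -27.0, 76.9]
tcp_rot: [2.696, 0.289, 2.326]
contact_force: [0.7, 0.9, 0.5]
grip_width: 18.1
t 4.85 th 2.173 pos in face [-0.1 -0.3 11.1] axis tilt [ 0.003 -0.001 -1.   ] F face [ 1.   0.7 -0. ] M face [-0.013  0.339 -0.   ] w 18.1 q [-0.3   0.49  1.93  0.8   0.35 -1.84]
rotvec [0.001 0.002 0.003] shift now-axes [0.2 0.2 4.1] shift goal-axes [0.2 0.2 4.1]
time: 5.05
tool_pos: [613.1, -26.8, 75.5]
tcp_rot: [2.696, 0.289, 2.326]
contact_force: [0.5, -0.3, 0.2]
grip_width: 17.8
t 5.05 th 2.173 pos in face [-0.1 -0.3  9.5] axis tilt [ 0.002 -0.001 -1.   ] F face [ 0.5 -0.4 -0.1] M face [-0.015  0.318  0.033] w 17.8 q [-0.3   0.5   1.93  0.81  0.35 -1.84]
rotvec [0.001 0.002 0.003] shift now-axes [0.1 0.3 2.5] shift goal-axes [0.1 0.3 2.5]
```

```bash
python3 -m handwheel '[{"claw":18,"dx":0,"dy":0,"dz":1,"rx":0,"ry":0,"rz":0},{"claw":18,"dx":0,"dy":0,"dz":0,"rx":0,"ry":0,"rz":0}]';python3 g.py
python3 -m handwheel '[{"claw":18,"dx":0,"dy":0,"dz":1,"rx":0,"ry":0,"rz":0},{"claw":18,"dx":0,"dy":0,"dz":0,"rx":0,"ry":0,"rz":0}]';python3 g.py
python3 -m handwheel '[{"claw":18,"dx":0,"dy":0,"dz":0.5,"rx":0,"ry":0,"rz":0},{"claw":18,"dx":0,"dy":0,"dz":0,"rx":0,"ry":0,"rz":0}]';python3 g.py
```

```text
time: 5.25
tool_pos: [613.6, -26.7, 74.6]
tcp_rot: [2.696, 0.289, 2.326]
contact_force: [-1.0, -0.1, -0.4]
grip_width: 18.1
t 5.25 th 2.173 pos in face [-0.1 -0.3  8.5] axis tilt [ 0.002 -0.001 -1.   ] F face [-1.1  0.1  0.2] M face [ 0.026  0.366 -0.   ] w 18.1 q [-0.3   0.5   1.93  0.81  0.35 -1.84]
time: 5.45
tool_pos: [614.1, -26.6, 74.0]
tcp_rot: [2.696, 0.289, 2.326]
contact_force: [-2.5, -0.3, 2.4]
grip_width: 17.8
t 5.45 th 2.173 pos in face [-0.  -0.3  7.7] axis tilt [ 0.003 -0.001 -1.   ] F face [-1.   0.3  3.3] M face [0.014 0.444 0.055] w 17.8 q [-0.3   0.5   1.93  0.81  0.35 -1.84]
time: 5.65
tool_pos: [614.2, -26.6, 73.8]
tcp_rot: [2.696, 0.29, 2.326]
contact_force: [-5.8, -0.6, 8.4]
grip_width: 18.0
t 5.65 th 2.173 pos in face [-0.  -0.3  7.5] axis tilt [ 0.003 -0.001 -1.   ] F face [-0.8  0.7 10.1] M face [0.06  0.634 0.005] w 18.0 q [-0.3   0.5   1.93  0.82  0.35 -1.85]
```

```bash
python3 -m handwheel '[{"claw":16,"dx":0,"dy":0,"dz":0.1,"rx":0,"ry":0,"rz":0},{"claw":15,"dx":0,"dy":0,"dz":0,"rx":0,"ry":0,"rz":0},{"claw":15,"dx":0,"dy":0,"dz":0,"rx":0,"ry":0,"rz":0}]';python3 g.py
python3 -m handwheel '[{"claw":14,"dx":0,"dy":0,"dz":0,"rx":0,"ry":0,"rz":0},{"claw":13.5,"dx":0,"dy":0,"dz":0,"rx":0,"ry":0,"rz":0},{"claw":13.5,"dx":0,"dy":0,"dz":0,"rx":0,"ry":0,"rz":0}]';python3 g.py
```

```text
time: 5.95
tool_pos: [614.4, -26.6, 74.0]
tcp_rot: [2.695, 0.29, 2.326]
contact_force: [-6.1, -0.8, 7.8]
grip_width: 15.2
t 5.95 th 2.173 pos in face [ 0.3 -0.3  7.5] axis tilt [ 0.003 -0.002 -1.   ] F face [-1.4  0.5  9.9] M face [0.045 0.491 0.   ] w 15.2 q [-0.3   0.5   1.93  0.82  0.35 -1.85]
time: 6.25
tool_pos: [614.4, -26.9, 73.7]
tcp_rot: [2.696, 0.29, 2.326]
contact_force: [-5.6, -2.5, 6.2]
grip_width: 13.6
t 6.25 th 2.173 pos in face [ 0.  -0.6  7.4] axis tilt [ 0.003 -0.002 -1.   ] F face [-2.1 -1.3  8.3] M face [-0.155  0.641 -0.039] w 13.6 q [-0.3   0.5   1.93  0.82  0.35 -1.85]
```

```bash
python3 -m handwheel '[{"claw":10,"dx":0,"dy":0,"dz":0.2,"rx":0,"ry":0,"rz":0},{"claw":8,"dx":0,"dy":0,"dz":0,"rx":0,"ry":0,"rz":0},{"claw":8,"dx":0,"dy":0,"dz":0,"rx":0,"ry":0,"rz":0},{"claw":8,"dx":0,"dy":0,"dz":0,"rx":0,"ry":0,"rz":0}]';python3 g.py
python3 -m handwheel '[{"claw":8,"dx":0,"dy":0,"dz":0,"rx":0,"ry":0,"rz":0.04},{"claw":8,"dx":0,"dy":0,"dz":0,"rx":0,"ry":0,"rz":0.04},{"claw":8,"dx":0,"dy":0,"dz":0,"rx":0,"ry":0,"rz":0}]';python3 g.py
python3 -m handwheel '[{"claw":8,"dx":0,"dy":0,"dz":0,"rx":0,"ry":0,"rz":0.05},{"claw":8,"dx":0,"dy":0,"dz":0,"rx":0,"ry":0,"rz":0.05},{"claw":8,"dx":0,"dy":0,"dz":0,"rx":0,"ry":0,"rz":0}]';python3 g.py
```

```text
time: 6.65
tool_pos: [614.8, -26.8, 73.7]
tcp_rot: [2.695, 0.29, 2.325]
contact_force: [-4.6, -1.3, 5.2]
grip_width: 12.8
t 6.65 th 2.172 pos in face [ 0.4 -0.6  7.2] axis tilt [ 0.004 -0.002 -1.   ] F face [-1.5 -0.3  6.9] M face [ 0.017  0.403 -0.156] w 12.8 q [-0.3   0.5   1.93  0.82  0.35 -1.85]
time: 6.95
tool_pos: [615.0, -26.8, 73.8]
tcp_rot: [2.675, 0.255, 2.251]
contact_force: [-0.9, 0.1, 6.7]
grip_width: 12.9
t 6.95 th 2.093 pos in face [ 0.6 -0.7  7.1] axis tilt [ 0.004 -0.002 -1.   ] F face [2.6 0.3 6.2] M face [-0.096  0.138  0.071] w 12.9 q [-0.3   0.5   1.93  0.82  0.35 -1.77]
time: 7.25
tool_pos: [615.0, -26.7, 73.7]
tcp_rot: [2.654, 0.209, 2.16]
contact_force: [-1.9, -0.2, 5.3]
grip_width: 13.0
t 7.25 th 1.993 pos in face [ 0.6 -0.6  7.1] axis tilt [ 0.004 -0.002 -1.   ] F face [1.1 0.2 5.6] M face [-0.106  0.142 -0.026] w 13.0 q [-0.3   0.5   1.93  0.82  0.35 -1.67]
```

```bash
python3 -m handwheel '[{"claw":8,"dx":0,"dy":0,"dz":0.3,"rx":0,"ry":0,"rz":0},{"claw":8,"dx":0,"dy":0,"dz":0.2,"rx":0,"ry":0,"rz":0},{"claw":8,"dx":0,"dy":0,"dz":0,"rx":0,"ry":0,"rz":0}]';python3 g.py
python3 - <<'E'
from plant import bot
import cv2,numpy as np
f=bot.capture("scene")["frame"][:,:,::-1]; cv2.imwrite("pics/scene_a.png",f)
z=cv2.imread("pics/scene0.png")
c=lambda a:cv2.resize(a[205:310,220:340],(400,350),interpolation=cv2.INTER_CUBIC)
cv2.imwrite("pics/h3.png",np.hstack([c(z),c(f)]))
E
```

```text
time: 7.55
tool_pos: [615.0, -26.8, 73.6]
tcp_rot: [2.654, 0.21, 2.161]
contact_force: [-5.3, -0.4, 10.1]
grip_width: 12.9
t 7.55 th 1.994 pos in face [ 0.6 -0.7  7. ] axis tilt [ 0.004 -0.002 -1.   ] F face [ 0.5  0.8 11.4] M face [-0.041  0.332 -0.01 ] w 12.9 q [-0.3   0.5   1.93  0.82  0.35 -1.67]
```

View pics/h3.png

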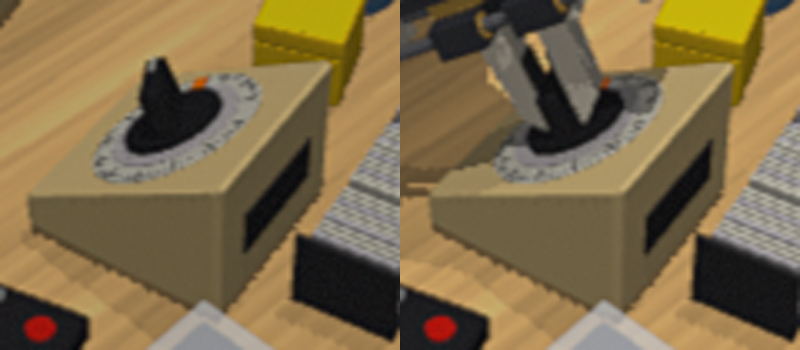

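The timer has not moved: the body corners sit at the same pixels in both halves. I'll go on winding, reading the moment while moving.

```bash
for i in 1; do python3 -m handwheel '[{"claw":8,"dx":0,"dy":0,"dz":0,"rx":0,"ry":0,"rz":0.05},{"claw":8,"dx":0,"dy":0,"dz":0,"rx":0,"ry":0,"rz":0.05},{"claw":8,"dx":0,"dy":0,"dz":0,"rx":0,"ry":0,"rz":0.05},{"claw":8,"dx":0,"dy":0,"dz":0,"rx":0,"ry":0,"rz":0.05}]' >/dev/null;python3 g.py; done
python3 -m handwheel '[{"claw":8,"dx":0,"dy":0,"dz":0.1,"rx":0,"ry":0,"rz":0.05},{"claw":8,"dx":0,"dy":0,"dz":0,"rx":0,"ry":0,"rz":0.05},{"claw":8,"dx":0,"dy":0,"dz":0,"rx":0,"ry":0,"rz":0.05},{"claw":8,"dx":0,"dy":0,"dz":0,"rx":0,"ry":0,"rz":0.05}]'>/dev/null;python3 g.py
```

```text
t 8.0 th 1.793 pos in face [ 0.6 -0.6  7. ] axis tilt [ 0.004 -0.002 -1.   ] F face [ 0.4 -0.4 10.7] M face [-0.097  0.376  0.207] w 13.0 q [-0.3   0.5   1.93  0.82  0.35 -1.47]
t 8.4 th 1.593 pos in face [ 0.6 -0.6  7. ] axis tilt [ 0.004 -0.002 -1.   ] F face [-0.  -0.  13.1] M face [-0.12   0.504  0.268] w 12.6 q [-0.3   0.5   1.93  0.82  0.35 -1.27]
```

```bash
python3 -m handwheel '[{"claw":8,"dx":0,"dy":0,"dz":0,"rx":0,"ry":0,"rz":0.05},{"claw":8,"dx":0,"dy":0,"dz":0,"rx":0,"ry":0,"rz":0.05},{"claw":8,"dx":0,"dy":0,"dz":0,"rx":0,"ry":0,"rz":0.05},{"claw":8,"dx":0,"dy":0,"dz":0,"rx":0,"ry":0,"rz":0.05}]' >/dev/null;python3 g.py
python3 -m handwheel '[{"claw":8,"dx":0,"dy":0,"dz":0,"rx":0,"ry":0,"rz":0.05},{"claw":8,"dx":0,"dy":0,"dz":0,"rx":0,"ry":0,"rz":0.05},{"claw":8,"dx":0,"dy":0,"dz":0,"rx":0,"ry":0,"rz":0.05},{"claw":8,"dx":0,"dy":0,"dz":0,"rx":0,"ry":0,"rz":0.05}]'>/dev/null;python3 g.py
python3 -m handwheel '[{"claw":8,"dx":0,"dy":0,"dz":0,"rx":0,"ry":0,"rz":0.05},{"claw":8,"dx":0,"dy":0,"dz":0,"rx":0,"ry":0,"rz":0.05}]'>/dev/null;python3 g.py
```

```text
t 8.8 th 1.393 pos in face [ 0.6 -0.7  7. ] axis tilt [ 0.004 -0.002 -1.   ] F face [ 0.2 -0.  11.9] M face [-0.167  0.541  0.275] w 12.8 q [-0.3   0.5   1.93  0.82  0.35 -1.07]
t 9.2 th 1.193 pos in face [ 0.6 -0.7  7. ] axis tilt [ 0.004 -0.002 -1.   ] F face [-0.6 -0.3 12.7] M face [-0.167  0.559  0.297] w 12.6 q [-0.3   0.5   1.93  0.82  0.35 -0.87]
t 9.4 th 1.093 pos in face [ 0.6 -0.6  7. ] axis tilt [ 0.004 -0.002 -1.   ] F face [-0.9  0.2 13.9] M face [-0.124  0.615  0.23 ] w 12.7 q [-0.3   0.5   1.93  0.82  0.35 -0.77]
```

Winding still meets plain friction, about 0.25 N m. From here I take 0.05 rad steps, reading each.

```bash
python3 -m handwheel '[{"claw":8,"dx":0,"dy":0,"dz":0,"rx":0,"ry":0,"rz":0.04},{"claw":8,"dx":0,"dy":0,"dz":0,"rx":0,"ry":0,"rz":0.04}]'>/dev/null;python3 g.py|cut -c1-170
python3 -m handwheel '[{"claw":8,"dx":0,"dy":0,"dz":0,"rx":0,"ry":0,"rz":0.03},{"claw":8,"dx":0,"dy":0,"dz":0,"rx":0,"ry":0,"rz":0.03}]'>/dev/null;python3 g.py|cut -c1-170
python3 -m handwheel '[{"claw":8,"dx":0,"dy":0,"dz":0,"rx":0,"ry":0,"rz":0.03},{"claw":8,"dx":0,"dy":0,"dz":0,"rx":0,"ry":0,"rz":0.03}]'>/dev/null;python3 g.py|cut -c1-170
```

```text
t 9.6 th 1.013 pos in face [ 0.5 -0.7  6.9] axis tilt [ 0.004 -0.002 -1.   ] F face [-0.3 -0.3 12.2] M face [-0.118  0.587  0.304] w 12.7 q [-0.3   0.5   1.93  0.82  0.35
t 9.8 th 0.954 pos in face [ 0.5 -0.6  6.9] axis tilt [ 0.004 -0.002 -1.   ] F face [ 0.1  0.  13.2] M face [-0.102  0.586  0.273] w 12.8 q [-0.3   0.5   1.93  0.82  0.35
t 10.0 th 0.894 pos in face [ 0.5 -0.6  7. ] axis tilt [ 0.004 -0.002 -1.   ] F face [-0.9 -0.2 13.2] M face [-0.16   0.698  0.264] w 12.6 q [-0.3   0.5   1.93  0.82  0.3
```

```bash
python3 -m handwheel '[{"claw":8,"dx":0,"dy":0,"dz":0,"rx":0,"ry":0,"rz":0.03},{"claw":8,"dx":0,"dy":0,"dz":0,"rx":0,"ry":0,"rz":0.03}]'>/dev/null;python3 g.py|cut -c1-170
python3 -m handwheel '[{"claw":8,"dx":0,"dy":0,"dz":0,"rx":0,"ry":0,"rz":0.03},{"claw":8,"dx":0,"dy":0,"dz":0,"rx":0,"ry":0,"rz":0.03}]'>/dev/null;python3 g.py|cut -c1-170
```

```text
t 10.2 th 0.834 pos in face [ 0.5 -0.6  7. ] axis tilt [ 0.004 -0.002 -1.   ] F face [-0.4  0.3 13.3] M face [-0.16   0.557  0.276] w 12.8 q [-0.3   0.5   1.93  0.82  0.3
t 10.4 th 0.774 pos in face [ 0.7 -0.6  6.9] axis tilt [ 0.004 -0.002 -1.   ] F face [ 0.5 -0.   9.4] M face [-0.072  0.268  0.358] w 13.0 q [-0.3   0.5   1.93  0.82  0.3
```

```bash
python3 -m handwheel '[{"claw":8,"dx":0,"dy":0,"dz":0,"rx":0,"ry":0,"rz":0.03},{"claw":8,"dx":0,"dy":0,"dz":0,"rx":0,"ry":0,"rz":0.03}]'>/dev/null;python3 g.py|cut -c1-170
```

```text
t 10.6 th 0.714 pos in face [ 1.2 -0.8  6.7] axis tilt [ 0.005 -0.003 -1.   ] F face [ 3.7 -0.1  5.9] M face [-0.231 -0.012  0.361] w 12.8 q [-0.3   0.5   1.93  0.82  0.3
```

The stop is felt at θ≈0.78 (0.36 N m), and the press force dropped. I'll back off and check whether the timer shifted.

```bash
python3 -m handwheel '[{"claw":8,"dx":0,"dy":0,"dz":0,"rx":0,"ry":0,"rz":-0.04},{"claw":8,"dx":0,"dy":0,"dz":0,"rx":0,"ry":0,"rz":-0.04},{"claw":8,"dx":0,"dy":0,"dz":0.2,"rx":0,"ry":0,"rz":-0.04}]'>/dev/null;python3 g.py
python3 - <<'E'
from plant import bot
import cv2,numpy as np
f=bot.capture("scene")["frame"][:,:,::-1]; cv2.imwrite("pics/scene_b.png",f)
cv2.imwrite("pics/top_b.png",bot.capture("top")["frame"][:,:,::-1])
z=cv2.imread("pics/scene0.png");c=lambda a:cv2.resize(a[205:310,220:340],(400,350),interpolation=cv2.INTER_CUBIC)
cv2.imwrite("pics/h4.png",np.hstack([c(z),c(f)]))
a=cv2.imread("pics/scene_a.png").astype(int)
# shift of body lower right part
g=lambda x:np.float32(cv2.cvtColor(x.astype(np.uint8),cv2.COLOR_BGR2GRAY))
for nm,s in {'front-left corner':(slice(255,285),slice(224,246)),'back panel':(slice(240,285),slice(288,320)),'bottom corner':(slice(265,298),slice(265,290))}.items():
    w=g(f)[s]; T=w[4:-4,4:-4]; 
    for ref,im in (('0',z),('a',a)):
        up=cv2.resize(g(im)[s],None,fx=8,fy=8,interpolation=cv2.INTER_CUBIC);tu=cv2.resize(T,None,fx=8,fy=8,interpolation=cv2.INTER_CUBIC)
        m=cv2.matchTemplate(up,tu,cv2.TM_CCOEFF_NORMED);l=cv2.minMaxLoc(m); print(nm,ref,4-l[3][0]/8,4-l[3][1]/8,round(l[1],3))
E
```

```text
t 10.9 th 0.835 pos in face [ 1.2 -0.7  6.5] axis tilt [ 0.005 -0.002 -1.   ] F face [ 2.1  0.3 11.3] M face [-0.223  0.131 -0.198] w 13.1 q [-0.3   0.5   1.93  0.82  0.35 -0.51]
front-left corner 0 0.375 -0.75 0.892
front-left corner a -0.125 -0.625 0.871
back panel 0 0.5 0.75 0.969
back panel a 0.125 0.375 0.981
bottom corner 0 -0.625 0.625 0.889
bottom corner a -0.875 0.25 0.909
```

View pics/h4.png

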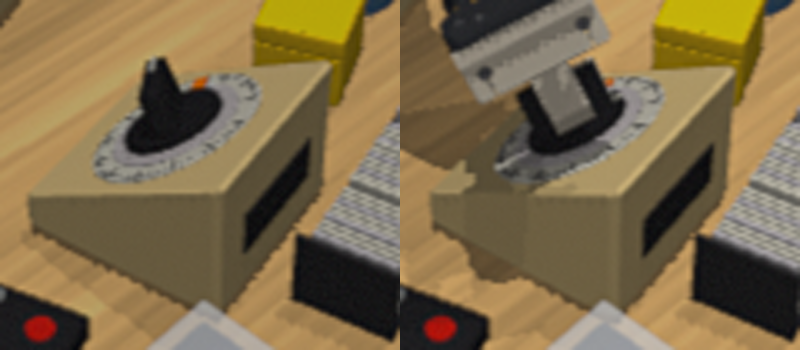

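The twist is at most about 1–2°. To be sure the stop was really felt, I'll press a little harder and touch it once more in small steps.

```bash
python3 -m handwheel '[{"claw":8,"dx":-0.4,"dy":0,"dz":0.3,"rx":0,"ry":0,"rz":0},{"claw":8,"dx":0,"dy":0,"dz":0,"rx":0,"ry":0,"rz":0}]'>/dev/null;python3 g.py|cut -c1-160
python3 -m handwheel '[{"claw":8,"dx":0,"dy":0,"dz":0,"rx":0,"ry":0,"rz":0.03},{"claw":8,"dx":0,"dy":0,"dz":0,"rx":0,"ry":0,"rz":0.03}]'>/dev/null;python3 g.py|cut -c1-160
```

```text
t 11.2 th 0.834 pos in face [ 1.2 -0.8  6.5] axis tilt [ 0.005 -0.002 -1.   ] F face [ 3.7  2.3 10.5] M face [ 0.095 -0.031 -0.029] w 13.1 q [-0.3   0.5   1.93 
t 11.4 th 0.774 pos in face [ 1.2 -0.8  6.5] axis tilt [ 0.005 -0.002 -1.   ] F face [ 2.4  1.7 10.6] M face [ 0.036 -0.012  0.373] w 13.0 q [-0.3   0.5   1.93
```

```bash
python3 -m handwheel '[{"claw":8,"dx":0.8,"dy":0,"dz":0.3,"rx":0,"ry":0,"rz":0},{"claw":8,"dx":0,"dy":0,"dz":0,"rx":0,"ry":0,"rz":0}]'>/dev/null;python3 g.py|cut -c1-160
python3 -m handwheel '[{"claw":8,"dx":0,"dy":0,"dz":0,"rx":0,"ry":0,"rz":0.03}]'>/dev/null;python3 g.py|cut -c1-160
```

```text
t 11.6 th 0.775 pos in face [ 1.6 -0.7  6.3] axis tilt [ 0.005 -0.003 -1.   ] F face [ 1.3  0.1 12.8] M face [-0.265  0.309  0.359] w 13.3 q [-0.3   0.5   1.93 
t 11.7 th 0.745 pos in face [ 1.6 -0.7  6.3] axis tilt [ 0.005 -0.003 -1.   ] F face [ 1.   0.6 14.6] M face [-0.263  0.316  0.387] w 12.5 q [-0.3   0.5   1.93
```

```bash
python3 -m handwheel '[{"claw":8,"dx":0,"dy":0,"dz":0,"rx":0,"ry":0,"rz":0.03}]'>/dev/null;python3 g.py|cut -c1-160
python3 -m handwheel '[{"claw":8,"dx":0,"dy":0,"dz":0,"rx":0,"ry":0,"rz":0.02}]'>/dev/null;python3 g.py|cut -c1-160
```

```text
t 11.8 th 0.714 pos in face [ 1.6 -0.7  6.3] axis tilt [ 0.005 -0.003 -1.   ] F face [ 0.9 -0.5 12.7] M face [-0.302  0.346  0.334] w 13.0 q [-0.3   0.5   1.93 
t 11.9 th 0.694 pos in face [ 1.6 -0.7  6.3] axis tilt [ 0.005 -0.003 -1.   ] F face [ 1.4  0.1 13.3] M face [-0.246  0.318  0.431] w 12.7 q [-0.3   0.5   1.93
```

The stop is clearly felt now (0.43 N m, well under the 0.56 limit). I'll turn back counter-clockwise to about θ=1.80.

```bash
python3 -m handwheel '[{"claw":8,"dx":0,"dy":0,"dz":0,"rx":0,"ry":0,"rz":-0.05},{"claw":8,"dx":0,"dy":0,"dz":0,"rx":0,"ry":0,"rz":-0.05},{"claw":8,"dx":0,"dy":0,"dz":0,"rx":0,"ry":0,"rz":-0.05},{"claw":8,"dx":0,"dy":0,"dz":0,"rx":0,"ry":0,"rz":-0.05},{"claw":8,"dx":0,"dy":0,"dz":0,"rx":0,"ry":0,"rz":-0.05},{"claw":8,"dx":0,"dy":0,"dz":0,"rx":0,"ry":0,"rz":-0.05}]'>/dev/null;python3 g.py
python3 -m handwheel '[{"claw":8,"dx":0,"dy":0,"dz":0,"rx":0,"ry":0,"rz":-0.05},{"claw":8,"dx":0,"dy":0,"dz":0,"rx":0,"ry":0,"rz":-0.05},{"claw":8,"dx":0,"dy":0,"dz":0,"rx":0,"ry":0,"rz":-0.05},{"claw":8,"dx":0,"dy":0,"dz":0,"rx":0,"ry":0,"rz":-0.05},{"claw":8,"dx":0,"dy":0,"dz":0,"rx":0,"ry":0,"rz":-0.05},{"claw":8,"dx":0,"dy":0,"dz":0,"rx":0,"ry":0,"rz":-0.05},{"claw":8,"dx":0,"dy":0,"dz":0,"rx":0,"ry":0,"rz":-0.05},{"claw":8,"dx":0,"dy":0,"dz":0,"rx":0,"ry":0,"rz":-0.05}]'>/dev/null;python3 g.py
```

```text
t 12.5 th 0.995 pos in face [ 1.6 -0.7  6.3] axis tilt [ 0.005 -0.003 -1.   ] F face [ 1.4  0.3 12.7] M face [-0.22   0.277 -0.167] w 12.8 q [-0.3   0.5   1.93  0.82  0.34 -0.67]
t 13.3 th 1.395 pos in face [ 1.6 -0.7  6.3] axis tilt [ 0.005 -0.003 -1.   ] F face [ 1.6  0.7 12.8] M face [-0.22   0.208 -0.195] w 12.9 q [-0.3   0.5   1.93  0.82  0.34 -1.07]
```

```bash
python3 -m handwheel '[{"claw":8,"dx":0,"dy":0,"dz":0,"rx":0,"ry":0,"rz":-0.05},{"claw":8,"dx":0,"dy":0,"dz":0,"rx":0,"ry":0,"rz":-0.05},{"claw":8,"dx":0,"dy":0,"dz":0,"rx":0,"ry":0,"rz":-0.05},{"claw":8,"dx":0,"dy":0,"dz":0,"rx":0,"ry":0,"rz":-0.05},{"claw":8,"dx":0,"dy":0,"dz":0,"rx":0,"ry":0,"rz":-0.05},{"claw":8,"dx":0,"dy":0,"dz":0,"rx":0,"ry":0,"rz":-0.05},{"claw":8,"dx":0,"dy":0,"dz":0,"rx":0,"ry":0,"rz":-0.05},{"claw":8,"dx":0,"dy":0,"dz":0,"rx":0,"ry":0,"rz":-0.05},{"claw":8,"dx":0,"dy":0,"dz":0,"rx":0,"ry":0,"rz":0}]'>/dev/null;python3 g.py
python3 -m handwheel '[{"claw":16,"dx":0,"dy":0,"dz":0,"rx":0,"ry":0,"rz":0},{"claw":24,"dx":0,"dy":0,"dz":0,"rx":0,"ry":0,"rz":0},{"claw":30,"dx":0,"dy":0,"dz":-2,"rx":0,"ry":0,"rz":0},{"claw":30,"dx":0,"dy":0,"dz":-10,"rx":0,"ry":0,"rz":0},{"claw":34,"dx":0,"dy":0,"dz":-20,"rx":0,"ry":0,"rz":0},{"claw":34,"dx":0,"dy":0,"dz":-20,"rx":0,"ry":0,"rz":0},{"claw":34,"dx":0,"dy":0,"dz":-30,"rx":0,"ry":0,"rz":0},{"claw":34,"dx":0,"dy":0,"dz":-30,"rx":0,"ry":0,"rz":0},{"claw":34,"dx":0,"dy":0,"dz":-30,"rx":0,"ry":0,"rz":0},{"claw":34,"dx":0,"dy":0,"dz":0,"rx":0,"ry":0,"rz":0}]'>/dev/null;python3 g.py 1.8 150
python3 -m handwheel '[{"claw":34,"dx":0,"dy":0,"dz":-40,"rx":0,"ry":0,"rz":0},{"claw":34,"dx":0,"dy":0,"dz":-40,"rx":0,"ry":0,"rz":0},{"claw":34,"dx":0,"dy":0,"dz":-30,"rx":0,"ry":0,"rz":0},{"claw":34,"dx":0,"dy":0,"dz":0,"rx":0,"ry":0,"rz":0}]'>/dev/null;python3 g.py
python3 - <<'E'
from plant import bot
import cv2,numpy as np
f=bot.capture("scene")["frame"][:,:,::-1]; cv2.imwrite("pics/scene_c.png",f)
g=bot.capture("top")["frame"][:,:,::-1];cv2.imwrite("pics/top_c.png",g)
c=lambda a:cv2.resize(a,(400,400),interpolation=cv2.INTER_CUBIC)
cv2.imwrite("pics/h5.png",cv2.convertScaleAbs(np.hstack([c(g[140:220,265:345]),c(f[205:305,225:325])]),alpha=1.3))
E
```

```text
t 14.2 th 1.795 pos in face [ 1.6 -0.7  6.3] axis tilt [ 0.005 -0.003 -1.   ] F face [ 1.9  0.9 12.7] M face [-0.239  0.056 -0.074] w 12.7 q [-0.3   0.5   1.93  0.82  0.34 -1.47]
t 15.2 th 1.794 pos in face [  1.3  -0.5 150.5] axis tilt [ 0.006 -0.005 -1.   ] F face [ 0.6 -0.5 -0.3] M face [-0.063  0.304  0.035] w 33.9 q [-0.39  0.19  1.96  0.52  0.6  -1.21]
rotvec [ 0.005  0.006 -0.006] shift now-axes [ 0.8 -1.1  0.5] shift goal-axes [ 0.8 -1.1  0.5]
t 15.6 th 1.794 pos in face [  1.1  -0.5 260. ] axis tilt [ 0.007 -0.005 -1.   ] F face [-0.1  0.1 -1.1] M face [-0.082  0.326 -0.022] w 34.0 q [-0.48 -0.02  1.9   0.43  0.88 -1.13]
```

View pics/h5.png

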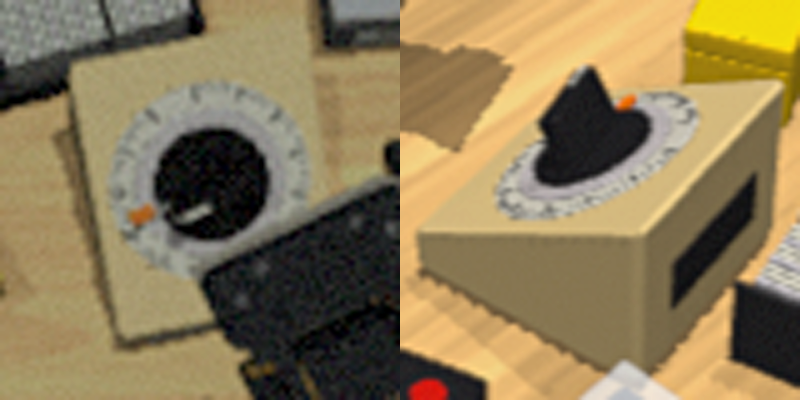

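Run:
```python
from h import *
from calib import P as P_,yaw
def ring(f):
    h=cv2.cvtColor(f,cv2.COLOR_BGR2HSV);M=np.zeros(h.shape[:2],bool);M[222:265,244:303]=1
    _,w=blob(M&(h[...,1]<60)&(h[...,2]>80)); w=cv2.morphologyEx(w.astype(np.uint8),cv2.MORPH_CLOSE,np.ones((3,3)))
    return cv2.fitEllipse(cv2.convexHull(max(cv2.findContours(w,0,1)[0],key=cv2.contourArea)))[0]
def orange(f,c):
    r={'top':(175,190,288,300),'scene':(222,238,274,288)}[c]
    h=cv2.cvtColor(f,cv2.COLOR_BGR2HSV).astype(int)[r[0]:r[1],r[2]:r[3]]
    s=np.where(h[...,0]<19,np.clip(h[...,1]-105,0,None)*h[...,2],0)*1.; v,u=np.nonzero(s);w=s[v,u]; return (r[2]+(u*w).sum()/w.sum(),r[0]+(v*w).sum()/w.sum(),len(u))
def skirt(f):
    g=f.max(2)[150:205,285:330]<35; return g
rc={}
for k in '0','c':
    t=cv2.imread(f"pics/top{'_c' if k=='c' else k}.png");s=cv2.imread(f"pics/scene{'_c' if k=='c' else k}.png")
    rs=ring(s);ot=orange(t,'top');os_=orange(s,'scene');print(k,'ring scene',rs,'orange',ot,os_)
    for yw,dP in ((.22,(0,0,0)),)+(((.195,(2.4,2.2,0)),(.195,(1.4,1,0)),(.195,(.7,.7,0))) if k=='c' else ()):
        F=axes(yw);n=F[:,2];P=P_+dP
        m,e=tri(ot[:2],os_[:2]);q=F.T@(m-P);r=F.T@(plane('scene',rs,P,n)-P)
        qt=F.T@(plane('top',ot[:2],P,n)-P);qs=F.T@(plane('scene',os_[:2],P,n)-P)
        a=lambda v:(np.arctan2(v[1],v[0]).round(3),np.hypot(v[0],v[1]).round(1))
        r0,c0=(181,302) if k=='0' else (179,297)
        sub=t.max(2).astype(float)[r0:r0+8,c0:c0+12]
        if k=='0': sub=sub[:,:8]
        w=np.clip(sub-35,0,None)
        l=cv2.connectedComponents((w>0).astype(np.uint8))[1]; 
        if yw==.195 and dP[0]>2: print(sub.astype(int))
        b=(l==l[2,7]) if k=='0' else (l==l[2,9]) ; w=w*b
        v,u=np.nonzero(w);ww=w[v,u];L=np.array([F.T@(plane('top',(c0+x,r0+y),P+35*n,n)-P) for x,y in zip(u,v)])
        c=(L*ww[:,None]).sum(0)/ww.sum();d=L-c;e2=np.linalg.eigh(((d*ww[:,None]).T@d)[:2,:2])[1][:,-1];e2*=np.sign(e2@c[:2])
        print(dP,'mark tri',a(q),'h',q[2].round(1),'top',a(qt),'scene',a(qs),'ring scene',r.round(1),'line dir',np.arctan2(e2[1],e2[0]).round(3),'centroid ang',a(c),'perp',round(-e2[1]*c[0]+e2[0]*c[1],2))
```

```text
0 ring scene (272.67816162109375, 243.0474090576172) orange (np.float64(293.4898045616976), np.float64(183.7428949574271), 17) (np.float64(279.99056302190655), np.float64(226.6258040547254), 75)Traceback (most recent call last):
  File "<stdin>", line 30, in <module>
IndexError: too many indices for array: array is 1-dimensional, but 2 were indexed
```

```bash
cat > ang.py <<'E'
from h import *
def orange(f,c):
    r={'top':(175,190,288,300),'scene':(222,238,274,288)}[c]
    h=cv2.cvtColor(f,cv2.COLOR_BGR2HSV).astype(int)[r[0]:r[1],r[2]:r[3]]
    s=np.where((h[...,0]<16)&(h[...,1]>130)&(h[...,2]>90),1.,0)*np.clip(h[...,1]-110,0,None); v,u=np.nonzero(s);w=s[v,u]; return (r[2]+(u*w).sum()/w.sum(),r[0]+(v*w).sum()/w.sum(),len(u))
a=lambda v:(np.arctan2(v[1],v[0]).round(3),np.hypot(v[0],v[1]).round(1))
def run(tn,sn,P,yw,box):
    t=cv2.imread(tn);s=cv2.imread(sn);ot=orange(t,'top');os_=orange(s,'scene')
    F=axes(yw);n=F[:,2];m,e=tri(ot[:2],os_[:2]);q=F.T@(m-P)
    qt=F.T@(plane('top',ot[:2],P,n)-P);qs=F.T@(plane('scene',os_[:2],P,n)-P)
    r0,r1,c0,c1=box;sub=t.max(2).astype(float)[r0:r1,c0:c1];w=np.clip(sub-35,0,None);w=w*blob(w>0)[1]
    v,u=np.nonzero(w);ww=w[v,u];L=np.array([F.T@(plane('top',(c0+x,r0+y),P+35*n,n)-P) for x,y in zip(u,v)])
    c=(L*ww[:,None]).sum(0)/ww.sum();d=L-c;e2=np.linalg.eigh(((d*ww[:,None]).T@d)[:2,:2])[1][:,-1];e2*=np.sign(e2@c[:2])
    print('P',P,'orange',np.round(ot,1),np.round(os_,1),'mark tri',a(q),'h',q[2].round(1),'top',a(qt),'scene',a(qs),'line dir',np.arctan2(e2[1],e2[0]).round(3),'centroid',a(c),'perp',round(-e2[1]*c[0]+e2[0]*c[1],2))
    return sub.astype(int)
if __name__=='__main__':
    P0=np.array([617.8,-25.5,67.3])
    run("pics/top0.png","pics/scene0.png",P0,.22,(181,188,302,310))
    for d in ((2.4,2.2,0),(1.4,1,0),(.7,.7,0)): b=run("pics/top_c.png","pics/scene_c.png",P0+d,.195,(179,186,298,310))
    print(b)
    for n in '0','_c':
        t=cv2.imread(f"pics/top{n}.png").max(2); g=(t<40)[155:200,288:330]  # dark skirt+bar: bounding extents
        c,m=blob(g); v,u=np.nonzero(m); print(n,'dark',288+u.min(),155+v.min(),288+u.max(),155+v.max(),[288+np.nonzero(m[r])[0][[0,-1]] for r in (15,20,25)])
E
python3 ang.py
```

```text
P [617.8 -25.5  67.3] orange [293.4 183.9   9. ] [279.4 229.6  13. ] mark tri (np.float64(1.822), np.float64(38.6)) h 3.1 top (np.float64(1.836), np.float64(38.8)) scene (np.float64(1.926), np.float64(45.1)) line dir 2.155 centroid (np.float64(2.134), np.float64(14.2)) perp -0.3
P [620.2 -23.3  67.3] orange [293.1 182.6  10. ] [281.2 230.2  12. ] mark tri (np.float64(1.835), np.float64(36.9)) h 3.1 top (np.float64(1.857), np.float64(37.0)) scene (np.float64(1.937), np.float64(43.5)) line dir 1.781 centroid (np.float64(1.87), np.float64(15.0)) perp 1.34
P [619.2 -24.5  67.3] orange [293.1 182.6  10. ] [281.2 230.2  12. ] mark tri (np.float64(1.801), np.float64(37.6)) h 2.5 top (np.float64(1.817), np.float64(37.7)) scene (np.float64(1.89), np.float64(42.8)) line dir 1.781 centroid (np.float64(1.774), np.float64(15.7)) perp -0.1
P [618.5 -24.8  67.3] orange [293.1 182.6  10. ] [281.2 230.2  12. ] mark tri (np.float64(1.783), np.float64(37.6)) h 2.1 top (np.float64(1.796), np.float64(37.7)) scene (np.float64(1.864), np.float64(42.0)) line dir 1.781 centroid (np.float64(1.724), np.float64(15.8)) perp -0.89
[[ 14  14   4   0   6  23   8  11  21  16   6  17]
 [ 43  23  10  15   2  15   9  34  42  23   0  25]
 [ 68  22   3  17  10  34  67 100  89  45  14  16]
 [ 31  28   8  40  74 102 106 103  92  37   8   8]
 [ 16  33  51  64 100 105  84  40   0   6  17   5]
 [ 58  28  46  57  56  40   1   0  11   1  12  19]
 [ 94  38   8   0   0   2   6  14   0  19   9  19]]
0 dark 296 166 318 188 [array([299, 316]), array([297, 318]), array([297, 317])]
_c dark 296 166 318 187 [array([298, 316]), array([296, 318]), array([297, 317])]
```

Pointer line about 1.78 rad, marker about 1.80–1.82: nearly aligned. I'll clear the arm out of the top view and average several frames for a sharper check.

```bash
python3 -m handwheel '[{"claw":34,"dx":-30,"dy":-25,"dz":-20,"rx":0,"ry":0,"rz":0},{"claw":34,"dx":-30,"dy":-25,"dz":-20,"rx":0,"ry":0,"rz":0},{"claw":34,"dx":-30,"dy":-25,"dz":-20,"rx":0,"ry":0,"rz":0},{"claw":34,"dx":0,"dy":0,"dz":0,"rx":0,"ry":0,"rz":0}]'
cat > chk.py <<'E'
from plant import bot
from ang import *
import sys
k=sys.argv[1]
for c in ('top','scene'):
    cv2.imwrite(f"pics/{c}_{k}.png",np.mean([bot.capture(c)["frame"] for _ in range(10)],0).round().astype(np.uint8)[:,:,::-1])
for n in ('0',f'_{k}'):
    t=cv2.imread(f"pics/top{n}.png");h=cv2.cvtColor(t,cv2.COLOR_BGR2HSV);M=np.zeros(h.shape[:2],bool);M[152:202,282:330]=1
    _,w=blob(M&(h[...,1]<60)&(h[...,2]>80));w=cv2.morphologyEx(w.astype(np.uint8),cv2.MORPH_CLOSE,np.ones((3,3)))
    print(n,'ring',cv2.fitEllipse(cv2.convexHull(max(cv2.findContours(w,0,1)[0],key=cv2.contourArea))))
P0=np.array([617.8,-25.5,67.3])
for d in ((1.4,1,0),(.7,.7,0)): run(f"pics/top_{k}.png",f"pics/scene_{k}.png",P0+d,.195,(179,186,298,310))
t=cv2.imread(f"pics/top_{k}.png")[130:230,240:370];cv2.imwrite(f"pics/v_{k}.png",cv2.convertScaleAbs(cv2.resize(t,(780,600),interpolation=cv2.INTER_CUBIC),alpha=1.5))
E
python3 chk.py d
```

```text
time: 16.1
tool_pos: [439.2, -176.6, 314.1]
tcp_rot: [2.628, 0.111, 1.976]
contact_force: [0.9, 1.2, -1.0]
grip_width: 34.1
0 ring ((306.710205078125, 176.50399780273438), (38.870662689208984, 41.23474884033203), 53.43801498413086)
_d ring ((306.41046142578125, 175.53504943847656), (38.97813034057617, 41.292484283447266), 58.452781677246094)
P [619.2 -24.5  67.3] orange [293.1 182.7  10. ] [281.2 230.3  12. ] mark tri (np.float64(1.81), np.float64(37.8)) h 2.4 top (np.float64(1.828), np.float64(37.8)) scene (np.float64(1.89), np.float64(42.8)) line dir 1.788 centroid (np.float64(1.77), np.float64(15.7)) perp -0.27
P [618.5 -24.8  67.3] orange [293.1 182.7  10. ] [281.2 230.3  12. ] mark tri (np.float64(1.792), np.float64(37.8)) h 2.0 top (np.float64(1.808), np.float64(37.8)) scene (np.float64(1.864), np.float64(41.9)) line dir 1.788 centroid (np.float64(1.72), np.float64(15.8)) perp -1.06
```

View pics/v_d.png

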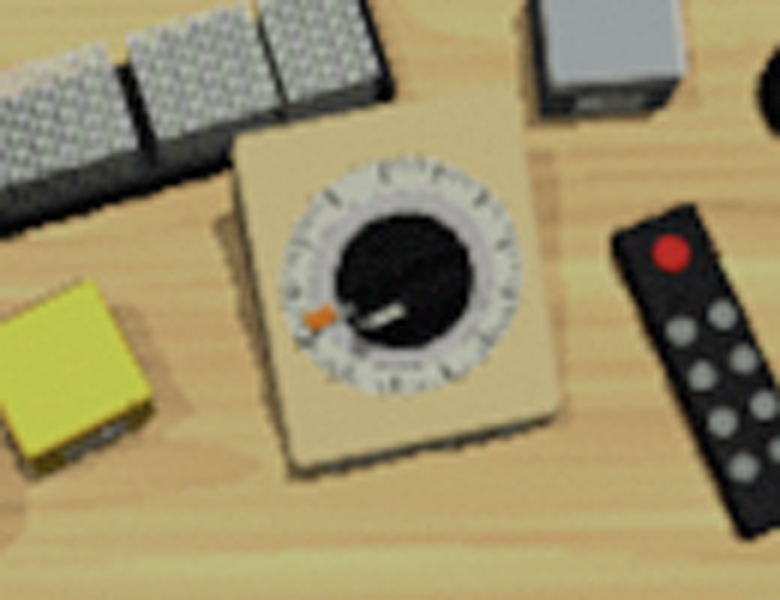

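Run:
```python
from ang import *
t=cv2.imread("pics/top_d.png").max(2);print(t[178:186,293:303])
for P in ([620.2,-24.6,67.3],[619.2,-24.5,67.3]):
  for yw in (.195,.21):
    F=axes(yw);n=F[:,2];P=np.array(P)
    f=lambda u,v,h:a(F.T@(plane('top',(u,v),P+h*n,n)-P))
    print(P,yw,'mark',f(293.1,182.7,0),f(293.1,182.7,1.5),'tip',f(297.5,181.7,7),f(298,181,7),'line mid35',f(303.8,182.4,35),'line out',f(300.5,183.6,35))
```

```text
[[110 113  81  13  12  14   6   6   5  11]
 [110 112  86  30   7   5   5   8   8   8]
 [112 115 105  60  32  36  11   7   8  10]
 [120 124 118  89  72  58  25   6   9  11]
 [126 126 113  94  71  43  23  12  35  74]
 [126 120  98  90  65  12  30  47  62  94]
 [104 107  99 106 100  57  31  47  52  55]
 [ 87 112 113 110 113  90  36   6   6   5]]
[620.2 -24.6  67.3] 0.195 mark (np.float64(1.848), np.float64(38.4)) (np.float64(1.835), np.float64(38.4)) tip (np.float64(1.872), np.float64(27.3)) (np.float64(1.833), np.float64(25.4)) line mid35 (np.float64(1.873), np.float64(14.6)) line out (np.float64(1.814), np.float64(23.1))
[620.2 -24.6  67.3] 0.21 mark (np.float64(1.832), np.float64(38.4)) (np.float64(1.819), np.float64(38.4)) tip (np.float64(1.856), np.float64(27.4)) (np.float64(1.817), np.float64(25.5)) line mid35 (np.float64(1.853), np.float64(14.8)) line out (np.float64(1.796), np.float64(23.4))
[619.2 -24.5  67.3] 0.195 mark (np.float64(1.824), np.float64(37.9)) (np.float64(1.811), np.float64(37.9)) tip (np.float64(1.84), np.float64(26.8)) (np.float64(1.797), np.float64(24.9)) line mid35 (np.float64(1.811), np.float64(14.1)) line out (np.float64(1.774), np.float64(22.6))
[619.2 -24.5  67.3] 0.21 mark (np.float64(1.809), np.float64(37.9)) (np.float64(1.796), np.float64(37.9)) tip (np.float64(1.824), np.float64(26.9)) (np.float64(1.781), np.float64(25.0)) line mid35 (np.float64(1.792), np.float64(14.3)) line out (np.float64(1.757), np.float64(22.9))
```

Pointer tip and marker agree within about 0.03 rad by tip, line and tool angle. The arm is clear, so I'm handing in.

```bash
python3 -c "
from plant import bot
print(bot.close_job())"
```

```text
the job is handed in; nothing more can be done
None
```

I wound the middle-sized timer clockwise to its end stop, turned it back to the orange marker, and handed the job in with the arm clear. The last move ended at 16.1 s; the limit is 72 s.

- **Winding:** I gripped the bar and mostly pressed with about 10–14 N into the face. Plain friction read about 0.27 N m. The stop came in at about 0.36 N m, and I touched it a second time to about 0.43 N m to be sure, well under the 0.56 N m that counts as forcing. The total turn was about 1.4–1.5 rad.
- **Setting:** in the last averaged top view the pointer reads 1.78–1.87 rad and the marker 1.80–1.85 rad. The measures of each spread by a few hundredths. My best estimate is that they agree within about 0.03 rad. That is well inside the marker's half-width of about 0.1 rad.
- **What was less than perfect:** at the first touch of the stop the press fell to about 6 N. The timer twisted about 0.025 rad (1.5°) and shifted about 2 mm, so I pressed harder after that.
- **Marker angle from the scene camera:** on its own it came out about 0.07 rad higher (1.86–1.89 rad) and at too large a radius. I put that down to calibration offset and relied on the top view.
- **Other things on the table:** the neighbouring things seen in the last pictures were where they had been, and I felt no contact with anything but the knob.

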